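Change over the ratchet glue-up cramp and start the cure timer

ROBOT

A 7-joint arm with a two-finger parallel gripper is mounted at the origin on a cart in front of the work surface, level with it; the furniture and walls round the work are solid. World frame = base frame: x ahead of the robot, y to its left, z up, the work surface at z = 0. Lengths are in m, angles in rad, forces in N, time in s.
With the tool pointing down it reaches from about 0.4 to 0.875 m from the base axis. Payload 19.3 kg.
Tool frame: the origin (TCP) lies on the centre line of the jaws, within the pads' length; the fingertips stand 14 mm ahead of it and the grasp point (between the pads) lies 5 mm behind it (bot.tip_extent is the distance from the TCP to the fingertips, in m); z points along the fingers, y is the line along which they close (so a half turn about z gives the same grasp; the last joint's range is limited). The gripper opens to 85 mm and grips with 20 to 120 N. Pads are 22 mm wide; open, the fingers measure 114 mm over their backs; the gripper's body (76 mm by 85 mm) begins 54 mm behind the grasp point. The pads swing forward as they close: fully open they stand 13 mm farther back than shut.
Start: joints at [-0.07, 0.521, -0.036, 1.599, 0.021, 1.021, -0.113], TCP at [0.625, -0, 0.245] pointing down, gripper open.
Joint ranges: [-2.91, 2.91], [-0.3, 2.13], [-1.5, 1.42], [0.17, 2.43], [-1.26, 4.41], [0.16, 1.93], [-2.52, 2.52]. Speed limits (rad/s): [1.89, 1.89, 2.39, 2.39, 3.01, 3.01, 3.01].

INTERFACE

Orientations are given as [roll, pitch, yaw] about the fixed x, y, z axes, in that order (R = Rz(yaw) Ry(pitch) Rx(roll)).
In Python, from workcell import monitor, grab_frame, camera_model, bot gives the robot as it stands.
- The arm moves only by the tool move_arm, never from a script. Its argument "moves" is a list of rows, each a list of 4 numbers: the shift along the world's x, y, z in mm, then the turn about the world's z in rad. A call has 1 to 12 rows; each row is the pose to reach, as a shift and turn from the pose commanded when the call began; what a row does not reach only later rows make up. A row lasts 1/8 s, in which the tool goes at most 62.5 mm and 10.7 degrees, less where a joint would pass 70% of its speed; a pose out of reach is approached as far as the arm can. A call with a gripper value outside its range is refused whole. "gripper" is the opening, from 0 (shut) to 1 (fully open), set as the call begins (left out, the last holds). The fingers move at their own pace and stop on an object; "newtons" is the grip in N (left out, the last holds). Time passes only in rows, so rows that repeat a pose let the fingers close. It gives the time, the measured TCP pose, the force, the opening and the grip force at its end, in the units of the state.
- monitor.observe(): the state, without advancing time (a new reading comes with each control period).
- grab_frame(name): name is "scene" or "top" or "wrist"; returns the picture (480x640x3 uint8, blue, green, red); there is no depth.
- camera_model(name): a dict with "vfov" (degrees; the focal length in pixels is half the picture's height over the tangent of half this angle, whatever the lens; pixels are square), "cx", "cy" (the principal point, pixels), "k1" (the pictures are not rectified: a ray, as slopes to the right and down, at radius r is drawn at 1 + k1 r^2 times it, then the intrinsics apply), "R" (3x3) and "t" (3): a world point X has camera coordinates R X + t; the wrist camera has in their place "T_tool_cam" (4x4, takes a point from camera to tool coordinates, whose origin is the TCP and whose axes are the flange's). Camera axes: x right, y down, z forward; pixel columns grow to the right and rows downward; lengths in m; the calibration is good to about 2 mm. A picture is of the moment at which its call begins: read the wrist's pose just before it. camera_model takes no time and is no camera call.
- bot.job_done(): hands the job in; it is judged then, once.
The state is a dict: "clock": time; "qpos": joint angles; "qd": joint speeds; "joint_efforts": joint torques, N m; "position": TCP position; "tool_rot": TCP orientation; "force": force on the tool from outside, world axes, zero at the start; "moment": the same for the moment, N m; "grip_width": finger opening in m; "finger_force": force on a finger pad.
Only numpy, scipy, OpenCV 4.12 (cv2) and the standard library are available. Lean on these libraries where they do the work, as an engineer would, in place of code of your own. Each camera call takes 0.05 s, during which the arm holds its last target. There are 200 camera calls.

TASK

The glue on the walnut window frames in the bench cramp has set: flick the ratchet pawl off, ease the crank back gently (never faster than one turn in three seconds) until the jaw is fully open, lift the walnut frames out and lay them flat on the floor of the wooden tray, then lay the freshly glued pine frames flat on the cramp's bed, side by side, lengthwise and fully between the sprung pad and the fence. Flick the pawl back on and wind the crank clockwise, until, with the crank let go, the pawl holds the sprung pad pressed in about half of its 12 mm of travel (two or three clicks after it meets the frames); never drive the pad right home. Last, turn the timer's dial to 25 minutes (five clicks past zero); pinch the frames only lightly (under 35 N), as their joints are delicate, and do not knock the bottles over.

Things in the scene. Friction and masses are not known exactly. Their poses are not given: they have to be found in the camera images.
- cramp: Ratchet glue-up cramp fixed to the worktop: plywood base 205 mm (its x) by 305 mm (its y), 12 mm thick, fence at its +y end, sliding jaw in the middle, winding drum at its -y end. Origin on the worktop; the base runs from y = -155 to +150 mm.
- clamp_bed (a point): Point on the base's top at (0, 83, 12) mm in the cramp's frame, axes as the cramp's: the centre of a clamped frame's underside lies here in y. Fence face 32 mm from here in +y; pad face 56 mm in -y with the jaw open (88 mm gap). Fence and pad reach 75 mm either side in x and stand 25 mm above the base; two frames go at x = -42 and +42 mm.
- pad_face (a point): Centre of the cork face of the sprung pad on the jaw; axes as the cramp's. It moves along the cramp's y.
- drum_axis (a point): Point on the base's top on the drum's vertical axis, at (12, -85, 12) mm in the cramp's frame, axes as the cramp's. The ratchet wheel (36 mm radius, 16 teeth, top 21 mm above the base) and the crank arm (top 34 mm above the base) turn about it.
- crank_knob: Red upright crank knob, 22 mm diameter, 40 mm tall, free to spin on its pin, 50 mm from the drum's axis; origin on its axis at mid-height, 67 mm above the worktop. In the cramp's frame it lies in direction (140 degrees - joint drum) from the drum's axis, anticlockwise from the cramp's x. Its own yaw means nothing.
- drum (a joint): Drum angle, rad: 0 jaw fully open, grows as wound clockwise (from above), limit 4.6. The jaw moves 8 mm per rad; the pad meets the frames at about 3.0. Pawl on: it winds forwards only, a click every 0.393, and rests on teeth at 3.18, 3.57, 3.97. Pawl off: it turns both ways against light friction (about 3 N at the knob); a squeezed pad pushes it back some 0.5 rad slowly.
- pawl (a joint): Pawl angle, rad: about 0 with its nose in the teeth (it rides up to 0.13 as teeth pass), 0.58 flicked off. An over-centre spring drives it to whichever side of 0.30 it is on, so it stays on or off once flicked; passing the middle takes about 3 N at the pin.
- pawl_pin (a point): Top centre of the pawl's upright brass thumb pin, 10 mm diameter, top 52 mm above the worktop (pawl's flat top 33 mm). It swings about (-24, -130) mm in the cramp's frame: pin at (-74, -132) mm with the pawl on, (-65, -159) mm off. Push it about 20 mm along the cramp's -y to flick it off, along +y to flick it on.
- pad (a joint): How far the sprung pad is pressed in, m: 0 free, 0.012 right home. Spring 1500 N/m with 3 N of preload. It reads about 0.0015, 0.0046 and 0.0077 with the drum resting on the teeth at 3.18, 3.57 and 3.97.
- tray: Open wooden tray with a grey felt floor, 130 mm (its x) by 170 mm (its y) outside, 6 mm walls and 6 mm floor, 24 mm high, fixed, right of the cramp; origin at the centre of its underside. It holds two frames end to end along its y.
- timer: White round mechanical timer, 82 mm diameter, 27 mm high, fixed; origin at the centre of its underside. Twelve ticks round the dial, one every 30 degrees and 5 minutes; the wide red one, in the timer's +x direction, is zero, and the minutes grow clockwise.
- dial (a joint): Angle of the timer's dial, rad, growing clockwise seen from above: 0 at the red tick, 0.5236 per click (5 minutes), so 2.618 is 25 minutes; range 0 to 5.76. A sprung ball clicks it into each position (about 0.09 N m to pass); it starts on one of the first three.
- dial_grip (a point): Centre of the black dial's upright grip bar, 13 mm thick, 50 mm long, top at 54 mm above the worktop, this point at 45 mm; its x axis runs along the bar towards the white pointer.
- walnut_1: Dark walnut doll's-house window frame, 36 mm (its x) by 64 mm (its y), 14 mm thick, bars 7 mm wide with two thin glazing bars in the opening, 30 g (the pine ones 20 to 42 g); origin at the centre of its underside. Its glue has set; it starts lying in the cramp, squeezed lengthwise between pad and fence, its y along the cramp's y. There are one or two; the other is absent.
- walnut_2: Dark walnut doll's-house window frame, 36 mm (its x) by 64 mm (its y), 14 mm thick, bars 7 mm wide with two thin glazing bars in the opening, 30 g (the pine ones 20 to 42 g); origin at the centre of its underside. Its glue has set; it starts lying in the cramp, squeezed lengthwise between pad and fence, its y along the cramp's y. There are one or two; the other is absent.
- pine_1: Pale pine doll's-house window frame, 36 mm (its x) by 64 mm (its y), 14 mm thick, bars 7 mm wide with two thin glazing bars in the opening, 30 g (the pine ones 20 to 42 g); origin at the centre of its underside. Freshly glued; it starts lying flat on the worktop to the left of the cramp, turned anyhow. There are one or two; the other is absent.
- pine_2: Pale pine doll's-house window frame, 36 mm (its x) by 64 mm (its y), 14 mm thick, bars 7 mm wide with two thin glazing bars in the opening, 30 g (the pine ones 20 to 42 g); origin at the centre of its underside. Freshly glued; it starts lying flat on the worktop to the left of the cramp, turned anyhow. There are one or two; the other is absent.
- glue: Yellow glue bottle with an orange cap, 166 mm tall, standing loose at the back left; not to be knocked over. Origin at the centre of its underside.
- paint_a: Small ochre paint bottle with a black cap, 75 mm tall, standing loose behind the cramp; not to be knocked over. Origin at the centre of its underside.
Mind the look-alikes: they are no part of the job. There is more than one size of the timer; the one meant has the size given above.

How it is judged:
By the outcome, as a careful person would: the job done as asked, in the order asked, and still so for the second after the job is handed in, with the robot touching nothing.
Of walnut_1, walnut_2 only 1 to 2 are there at a start; the rules pass over those that are not, and their reading is None.
Of pine_1, pine_2 only 1 to 2 are there at a start; the rules pass over those that are not, and their reading is None.
At some moment in a run one of pine_1, pine_2 may be knocked a few centimetres aside while the robot is not near it.
Once in a run the grip may slacken for a moment while it holds something.
It also fails if it takes over 210 s, if anything falls off the work surface, if the arm or the gripper's body presses on something with over 40 N, if the wrist force passes 120 N, or if a joint passes its speed limit or range.

## Working session

There is one attempt and no reset: what is moved stays moved. The work goes in short steps, Python scripts to look and compute and a tool call to move; the robot and the scene stay as the last step left them, time stands still between calls to the robot, and variables do not carry over. Pictures are saved under pics/ and viewed, at most 14 in all, crops included, and the job is handed in when it is done.

Besides the shell and the picture viewer there is one more tool, called after "Emit:" by a JSON object that holds its "fn" and its "kwargs", one argument or row to a line. move_arm: Moves the arm, as the interface text tells. Its arguments: {"type":"object","properties":{"moves":{"type":"array","items":{"type":"array","items":{"type":"number"}}},"gripper":{"type":"number"},"newtons":{"type":"number"}},"required":["moves"]}

```bash
mkdir -p pics; ls; cat > h.py <<'E'
import numpy as np, cv2
from workcell import monitor, grab_frame, camera_model, bot
from scipy.spatial.transform import Rotation as Ro
def cam(name,st=None):
    m=camera_model(name)
    if 'R' in m: R=np.array(m['R']);t=np.array(m['t'])
    else:
        T=np.array(m['T_tool_cam']); W=np.eye(4)
        W[:3,:3]=Ro.from_euler('xyz',st['tool_rot']).as_matrix() if np.size(st['tool_rot'])==3 else np.array(st['tool_rot'])
        W[:3,3]=st['position']; C=np.linalg.inv(W@T); R=C[:3,:3];t=C[:3,3]
    return dict(R=R,t=t,f=240/np.tan(np.radians(m['vfov'])/2),cx=m['cx'],cy=m['cy'],k=m['k1'])
def proj(c,X):
    p=np.atleast_2d(X)@c['R'].T+c['t']; s=p[:,:2]/p[:,2:]; s=s*(1+c['k']*(s**2).sum(1,keepdims=True))
    return s*c['f']+[c['cx'],c['cy']]
def unproj(c,uv,z):
    d=(np.atleast_2d(uv).astype(float)-[c['cx'],c['cy']])/c['f']; s=d.copy()
    for _ in range(30): s=d/(1+c['k']*(s**2).sum(1,keepdims=True))
    r=np.c_[s,np.ones(len(s))]@c['R']; o=-c['R'].T@c['t']
    return o+r*((z-o[2])/r[:,2])[:,None]
def rect(c,im,x0,x1,y0,y1,z,ppm):
    "orthographic picture at height z: up = +x, left = +y; ppm pixels per m"
    W=int((y1-y0)*ppm);H=int((x1-x0)*ppm)
    v,u=np.mgrid[0:H,0:W]; X=np.c_[(x1-v.ravel()/ppm),(y1-u.ravel()/ppm),np.full(H*W,z)]
    m=proj(c,X).astype(np.float32).reshape(H,W,2)
    return cv2.remap(im,m[...,0],m[...,1],cv2.INTER_LINEAR)
E
python3 - <<'E'
from h import *
s=monitor.observe();print(s)
for n in ['top','scene']:
    im=grab_frame(n);cv2.imwrite(f'pics/{n}0.png',im);c=cam(n);print(n,-c['R'].T@c['t'],c['R'][2],c['f'])
print(camera_model('wrist'))
E
```

```text
pics
{'clock': 0.0, 'qpos': array([-0.07020771,  0.52203168, -0.03634149,  1.5999829 ,  0.02116238,
        1.02110028, -0.11286273]), 'qd': array([ 0.00017405, -0.00048328, -0.00062726, -0.00170042, -0.00026185,
       -0.00141962,  0.00176093]), 'joint_efforts': array([-4.24098413e-03, -9.27110124e+01,  1.97758444e+00, -3.69928443e+01,
        1.76317629e-02,  8.19846697e-03, -6.58496788e-05]), 'position': array([ 6.24685701e-01, -1.21596411e-05,  2.44723534e-01]), 'tool_rot': array([-3.14045420e+00,  4.19365194e-05,  1.57072345e+00]), 'force': array([0.58751246, 0.21388614, 0.3928033 ]), 'moment': array([ 0.01392728, -0.00803171, -0.00581634]), 'finger_force': 0.0, 'grip_width': 0.08559719908188913}
top [0.38131349 0.0270634  1.42148398] [ 0.12084127 -0.00943613 -0.99262699] 575.3172834359877
scene [-0.01252525  0.88176784  0.76725629] [ 0.44114418 -0.69954075 -0.56216951] 589.7531204864172
{'vfov': 69.57066751945605, 'cx': 321.55924054432296, 'cy': 244.3713466056975, 'k1': -0.03129007752684233, 'T_tool_cam': array([[-5.17376849e-04, -9.48792551e-01, -3.15899395e-01,
         7.99520713e-02],
       [ 9.99999098e-01, -9.94471784e-05, -1.33910241e-03,
        -1.14626940e-03],
       [ 1.23911509e-03, -3.15899803e-01,  9.48791747e-01,
        -1.28433412e-01],
       [ 0.00000000e+00,  0.00000000e+00,  0.00000000e+00,
         1.00000000e+00]])}
```

View pics/top0.png

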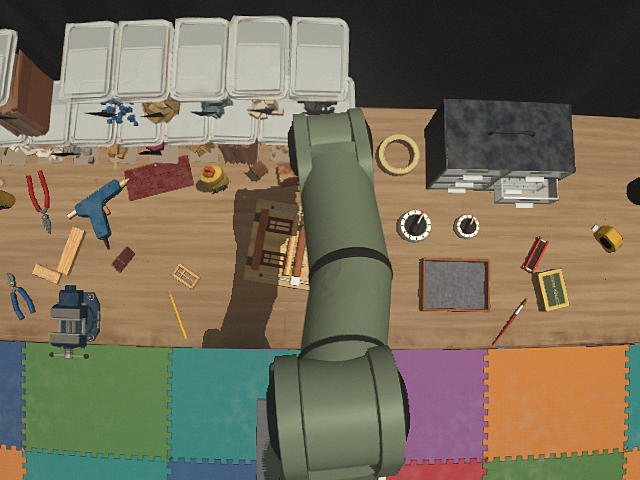

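View pics/scene0.png

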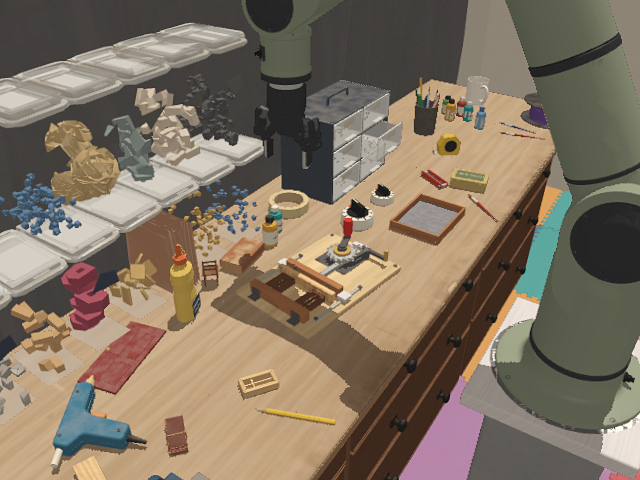

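The top view shows the cramp (around 270,240, fence to the left), one pine frame (185,275), the tray (455,285), the large timer (415,225) and the small look-alike timer (467,226). The scene view shows two walnut frames in the cramp, the red knob at (347,226), and the bottles.

```bash
python3 - <<'E'
from h import *
s=monitor.observe();im=grab_frame('wrist');c=cam('wrist',s);cv2.imwrite('pics/w0.png',im)
cv2.imwrite('pics/w0.png',im)
t=cam('top')
for n,uv,z in [('pine',(185,275),.014),('tray',(455,285),.024),('timer',(415,225),.027),('small',(467,226),.02),('paint',(0,0),0)]: print(n,unproj(t,uv,z))
e=cam('scene')
for n,uv in [('glue',(186,318)),('paint',(269,242)),('paintb',(277,234)),('pine',(258,386))]: print(n,unproj(e,uv,0))
print('knob',unproj(e,(347,226),.075))
E
```

```text
pine [[0.45179468 0.33812043 0.014     ]]
tray [[ 0.43219658 -0.32634887  0.024     ]]
timer [[ 0.57953334 -0.22762654  0.027     ]]
small [[ 0.57943737 -0.36078753  0.02      ]]
paint [[1.24130188 0.94802542 0.        ]]
glue [[ 6.79859554e-01  2.78780865e-01 -1.11022302e-16]]
paint [[ 0.707212   -0.03060479  0.        ]]
paintb [[ 7.12226704e-01 -6.92005688e-02  1.11022302e-16]]
pine [[ 4.51987589e-01  3.41324413e-01 -1.11022302e-16]]
knob [[ 0.53217038 -0.08950418  0.075     ]]
```

View pics/w0.png

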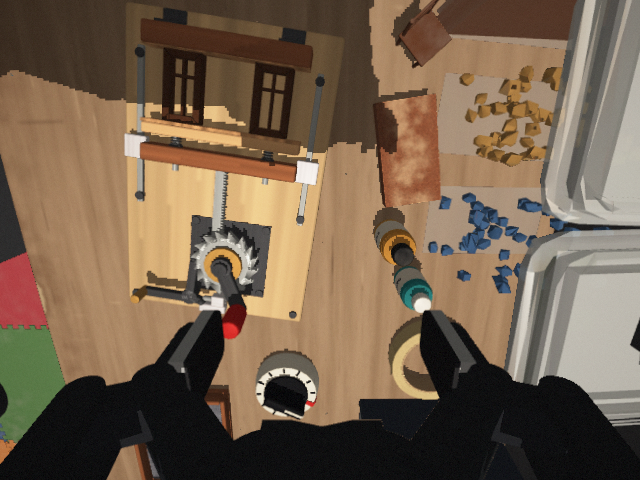

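The wrist view shows the cramp from above: base corners at (127,3), (343,38) and (300,320), walnut frames at (184,87) and (272,100), drum at (222,265), knob at (233,320) and brass pawl pin at (135,298). It also shows paint bottles at (400,245) and (415,290), and the timer at (287,390) with its red tick at (311,404).

```bash
cat >> h.py <<'E'
from scipy.optimize import least_squares
def fit(c,uv,P):
    "planar pose x,y,yaw of local points P (m) seen at uv"
    P=np.array(P,float);uv=np.array(uv,float)
    def tf(q): 
        cs,sn=np.cos(q[2]),np.sin(q[2]); return np.c_[q[0]+cs*P[:,0]-sn*P[:,1],q[1]+sn*P[:,0]+cs*P[:,1],P[:,2]]
    x0=unproj(c,uv[:1],P[0,2])[0]
    best=min((least_squares(lambda q:(proj(c,tf(q))-uv).ravel(),[x0[0],x0[1],a]) for a in (0,1.57,3.14,-1.57)),key=lambda r:r.cost)
    return best.x,best.fun.reshape(-1,2)
E
python3 - <<'E'
from h import *
s=monitor.observe();im=cv2.imread('pics/w0.png');c=cam('wrist',s)
q,r=fit(c,[(127,3),(343,38),(300,320)],[(-.1025,.15,.012),(.1025,.15,.012),(.1025,-.155,.012)])
print(q,r)
def L(q,p): 
    cs,sn=np.cos(q[2]),np.sin(q[2]); return [q[0]+cs*p[0]-sn*p[1],q[1]+sn*p[0]+cs*p[1],p[2]]
for n,p in [('pin_on',(-.074,-.132,.052)),('drum',(.012,-.085,.046)),('w1',(-.042,.083,.026)),('w2',(.042,.083,.026))]: print(n,L(q,p),proj(c,L(q,p)))
print('knob',unproj(c,(233,315),.087))
k=4
o=np.hstack([rect(c,im,.47,.73,-.2,.22,.026,1400)])
o=cv2.rotate(o,cv2.ROTATE_90_CLOCKWISE) # up=+y,right=+x
cv2.imwrite('pics/r0.png',o)
z=cv2.resize(im[340:430,240:335],None,fx=6,fy=6,interpolation=cv2.INTER_CUBIC)
cv2.imwrite('pics/timer0.png',z)
cv2.imwrite('pics/both.png',np.hstack([o,np.zeros((588,10,3),np.uint8),cv2.resize(z,(400,588))])[:,:800]);print(o.shape)
E
```

```text
[ 0.52062413  0.0293367  -0.15487393] [[-2.91568757 -1.19169321]
 [ 2.27253744 -0.2639237 ]
 [ 0.74722533  3.14977361]]
pin_on [np.float64(0.42714810872434666), np.float64(-0.08966847788911281), 0.052] [[134.9349338  300.95827957]]
drum [np.float64(0.5193687836918643), np.float64(-0.056496997540243024), 0.046] [[220.68487276 269.7046402 ]]
w1 [np.float64(0.4919300403070091), np.float64(0.117822007050364), 0.026] [[180.73153562  87.87374898]]
w2 [np.float64(0.5749246431578874), np.float64(0.10486454211215217), 0.026] [[270.2170667  102.00024204]]
knob [[ 0.53969943 -0.08547787  0.087     ]]
(588, 364, 3)
```

View pics/both.png

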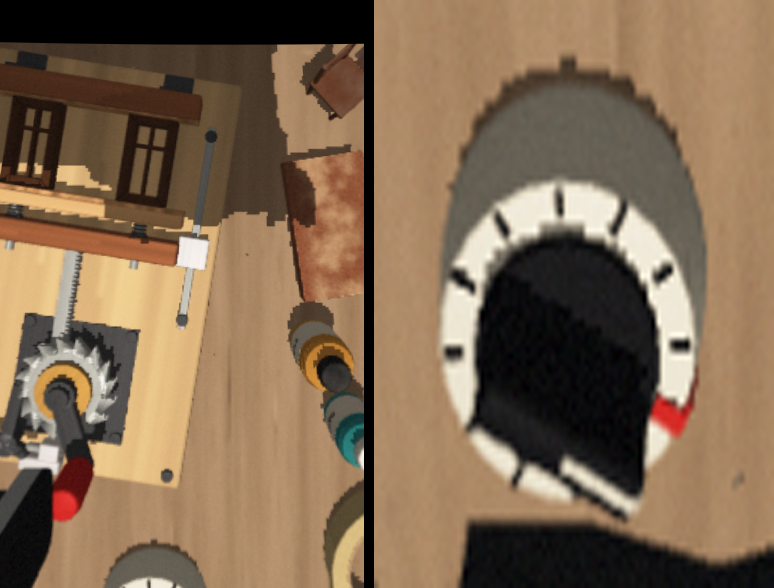

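Emit:
{"fn": "move_arm", "kwargs": {
  "moves": [
    [-20,-10,-10,-0.17],
    [-40,-20,-20,-0.34],
    [-60,-30,-30,-0.51],
    [-80,-40,-40,-0.68],
    [-100,-50,-50,-0.85],
    [-120,-60,-60,-1.02],
    [-140,-70,-70,-1.19],
    [-160,-75,-80,-1.36],
    [-180,-83,-90,-1.53],
    [-194,-90,-95,-1.7],
    [-194,-90,-95,-1.725],
    [-194,-90,-95,-1.725]
  ],
  "gripper": 0.5,
  "newtons": 22
}}

```text
clock: 1.65
position: [0.4318, -0.0896, 0.1505]
tool_rot: [-3.141, -0.001, -0.151]
force: [0.5, -0.0, 0.4]
grip_width: 0.0426
finger_force: 0.0
```

```bash
python3 - <<'E'
from h import *
print(bot.tip_extent)
s=monitor.observe();im=grab_frame('wrist');cv2.imwrite('pics/w1.png',im);np.savez('w1.npz',p=s['position'],r=s['tool_rot']);print(s['clock'],s['position'],s['tool_rot'],s['grip_width'],s['qpos'],bot.tip_extent)
im=grab_frame('top');cv2.imwrite('pics/top1.png',im)
E
```

```text
0.014
1.65 [ 0.43179328 -0.08964244  0.15049657] [-3.14146412e+00 -5.98190325e-04 -1.50501968e-01] 0.04258806171802045 [-0.22957385  0.41290965  0.38073528  2.16988788 -0.26685782  0.60150935
 -1.37786296] 0.014
```

View pics/w1.png

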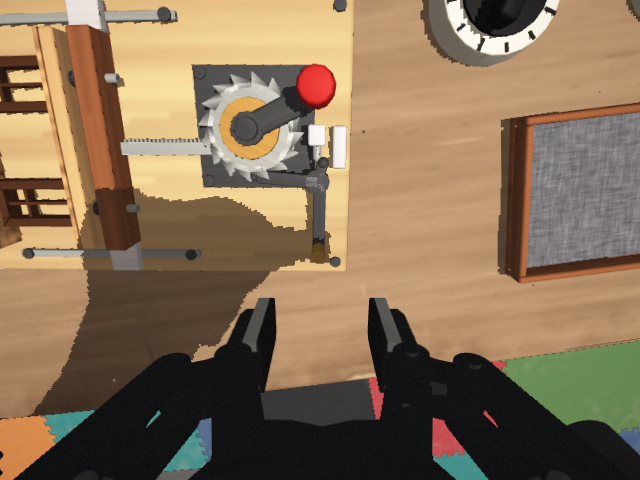

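The view shows the pin top at (318,245), the knob at (316,86), the hub at (246,128), base corner near (347,270) and the tray at right from (515,120).

```bash
python3 - <<'E'
from h import *
d=np.load('w1.npz');c=cam('wrist',dict(position=d['p'],tool_rot=d['r']))
pts=[((318,244),(-.074,-.132,.052)),((246,128),(.012,-.085,.046)),((346,270),(-.1025,-.155,.012)),((355,0),None)]
pts=[p for p in pts if p[1]]
q,r=fit(c,[p[0] for p in pts],[p[1] for p in pts]);print(q,r.round(1))
k=unproj(c,(316,84),.087)[0];pin=unproj(c,(318,244),.052)[0];h=unproj(c,(246,128),.046)[0]
print('knob',k,'pin',pin,'hub',h,np.linalg.norm((k-h)[:2]))
for dr in (3.18,3.57,3.97):
    a=np.radians(140)-dr+q[2]; print(dr,h[:2]+.05*np.array([np.cos(a),np.sin(a)]))
print('timer',unproj(c,(500,12),.027))
print('tray corner',unproj(c,[(525,118),(522,280)],.024))
E
```

```text
[ 0.52221832  0.03132344 -0.1390132 ] [[ 1.1  8.1]
 [-2.2 -4.9]
 [ 1.5 -2.2]]
knob [ 0.53320819 -0.1035896   0.087     ] pin [ 0.43661941 -0.08928417  0.052     ] hub [ 0.51915096 -0.05527611  0.046     ] 0.05031698596047526
3.18 [ 0.5511796  -0.09367098]
3.57 [ 0.53417726 -0.10296479]
3.97 [ 0.51442025 -0.10505181]
timer [[ 0.56562076 -0.22702339  0.027     ]]
tray corner [[ 0.49782109 -0.24582598  0.024     ]
 [ 0.37188777 -0.24720952  0.024     ]]
```

Emit:
{"fn": "move_arm", "kwargs": {
  "moves": [
    [0,0,-50,0],
    [0,0,-90,0],
    [0,0,-100,0],
    [0,-8,-100,0],
    [0,-16,-100,0],
    [0,-22,-100,0],
    [0,-28,-100,0],
    [0,-34,-100,0],
    [0,-40,-100,0],
    [0,-44,-100,0],
    [0,-44,-100,0],
    [0,-35,-100,0]
  ]
}}

```text
clock: 3.25
position: [0.431, -0.1251, 0.0503]
tool_rot: [-3.141, -0.0, -0.155]
force: [-0.2, -0.1, -0.1]
grip_width: 0.0422
finger_force: 0.0
```

Emit:
{"fn": "move_arm", "kwargs": {
  "moves": [
    [0,0,40,0],
    [0,0,90,0],
    [30,0,130,0],
    [50,0,130,0],
    [50,0,130,0]
  ]
}}

```text
clock: 3.88
position: [0.4819, -0.1247, 0.1805]
tool_rot: [3.141, -0.001, -0.153]
force: [-0.2, 0.2, -1.0]
grip_width: 0.0429
finger_force: 0.0
```

```bash
cat > look.py <<'E'
import sys
from h import *
n=sys.argv[1]
s=monitor.observe();im=grab_frame('wrist');cv2.imwrite(f'pics/{n}.png',im);np.savez(f'{n}.npz',p=s['position'],r=s['tool_rot']);print(s['clock'],s['position'],s['tool_rot'],s['grip_width'],s['force'])
E
python3 look.py w2; python3 - <<'E'
import cv2
from h import *
d=np.load('w2.npz');c=cam('wrist',dict(position=d['p'],tool_rot=d['r']));im=cv2.imread('pics/w2.png')
b=cv2.inRange(cv2.cvtColor(im,cv2.COLOR_BGR2HSV),(0,190,140),(8,255,255))+cv2.inRange(cv2.cvtColor(im,cv2.COLOR_BGR2HSV),(175,190,140),(180,255,255))
n,l,st,ce=cv2.connectedComponentsWithStats(b)
for i in range(1,n):
    if st[i,4]>150: print(st[i],ce[i],unproj(c,ce[i],.087))
E
```

```text
3.875 [ 0.48191081 -0.12473728  0.1804563 ] [ 3.14143766e+00 -1.01165982e-03 -1.53378092e-01] 0.04289156490345248 [-0.16452607  0.16827391 -1.04523597]
[237 140  33  31 764] [252.87172775 154.7395288 ] [[ 0.55273508 -0.09369927  0.087     ]]
```

View pics/w2.png

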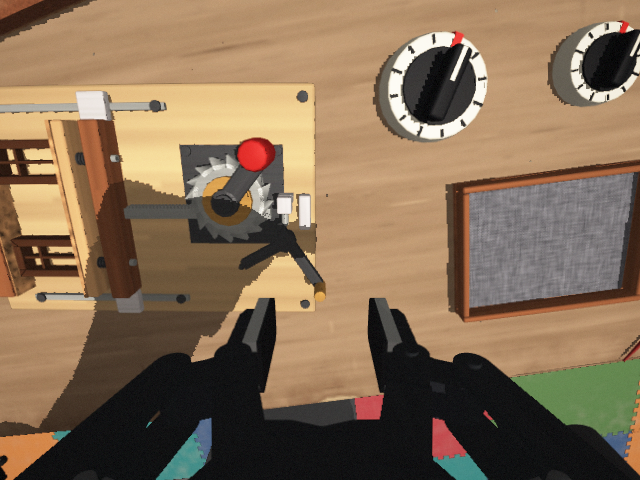

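Pawl is off (pin swung out to (320,292)); knob now at (256,153), and the drum eased back to about 3.15. Timer is at (437,87), with its red tick at (458,38) and pointer near (458,65).

Emit:
{"fn": "move_arm", "kwargs": {
  "moves": [
    [25,12,0,0],
    [55,25,-5,0],
    [30,35,-5,0],
    [10,35,-5,0],
    [10,35,-5,0]
  ],
  "gripper": 0.8
}}

```text
clock: 4.55
position: [0.4891, -0.0902, 0.175]
tool_rot: [-3.142, 0.002, -0.155]
force: [0.1, 0.4, 0.6]
grip_width: 0.0685
finger_force: 0.0
```

```bash
cat > knob.py <<'E'
from h import *
s=monitor.observe();im=grab_frame('wrist');c=cam('wrist',s);print(s['clock'],s['position'],s['tool_rot'][2])
hs=cv2.cvtColor(im,cv2.COLOR_BGR2HSV)
b=cv2.inRange(hs,(0,190,120),(8,255,255))|cv2.inRange(hs,(175,190,120),(180,255,255))
n,l,st,ce=cv2.connectedComponentsWithStats(b)
for i in range(1,n):
    if st[i,4]>150:
        k=unproj(c,ce[i],.087)[0]; a=np.degrees(np.arctan2(k[1]+.0553,k[0]-.519)); print(st[i],k,'r',np.hypot(k[1]+.0553,k[0]-.519),'ang',a,'drum',np.radians((140-a-8.4)%360))
cv2.imwrite('pics/knob.png',im)
E
python3 knob.py
python3 - <<'E'
from h import *
d=np.load('w2.npz');c=cam('wrist',dict(position=d['p'],tool_rot=d['r']));im=cv2.imread('pics/w2.png')
cv2.imwrite('pics/t2.png',cv2.resize(im[15:155,365:500],None,fx=4,fy=4,interpolation=cv2.INTER_CUBIC))
E
```

```text
4.55 [ 0.48914011 -0.09018144  0.17499625] -0.1550363690929064
[291 140  33  34 809] [ 0.55368901 -0.092495    0.087     ] r 0.05086054509931878 ang -46.99661473197397 drum 3.117098959988756
```

View pics/t2.png

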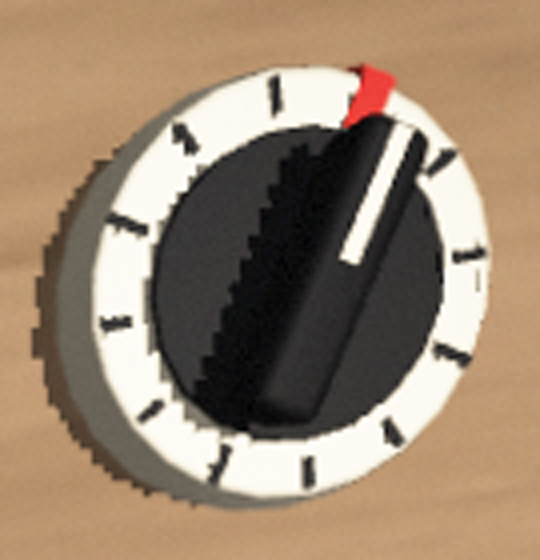

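The crop shows the dial pointer in line with the red tick (dial at about 0). Now gripping the knob.

Emit:
{"fn": "move_arm", "kwargs": {
  "moves": [
    [35,-2,0,0],
    [64,-2,-20,0],
    [64,-2,-60,0],
    [64,-2,-95,0],
    [64,-2,-107,0],
    [64,-2,-107,0],
    [64,-2,-107,0]
  ]
}}

```text
clock: 5.48
position: [0.5557, -0.0922, 0.0695]
tool_rot: [-3.141, -0.002, -0.154]
force: [-0.2, -0.4, -0.2]
grip_width: 0.0687
finger_force: 0.0
```

Emit:
{"fn": "move_arm", "kwargs": {
  "moves": [
    [0,0,0,0],
    [0,0,0,0],
    [0,0,0,0],
    [0,0,0,0],
    [0,0,0,0],
    [0,0,0,0]
  ],
  "gripper": 0.1,
  "newtons": 22
}}

```text
clock: 6.22
position: [0.5552, -0.0918, 0.0687]
tool_rot: [-3.141, -0.001, -0.154]
force: [-1.1, 1.0, 5.4]
grip_width: 0.0207
finger_force: 24.0
```

```bash
python3 - <<'E'
import numpy as np
# rows from knob angle a0 going ccw
c=np.array([.519,-.0553]);a0=-47.
for a1 in range(0,182,6):
    a=np.radians(a0+a1);b=np.radians(a0);print(a1,(50*np.array([np.cos(a)-np.cos(b),np.sin(a)-np.sin(b)])).round(0))
E
```

```text
0 [0. 0.]
6 [4. 4.]
12 [7. 8.]
18 [10. 12.]
24 [12. 17.]
30 [14. 22.]
36 [15. 27.]
42 [16. 32.]
48 [16. 37.]
54 [16. 43.]
60 [15. 48.]
66 [13. 53.]
72 [11. 58.]
78 [ 9. 62.]
84 [ 6. 67.]
90 [ 2. 71.]
96 [-1. 74.]
102 [-5. 78.]
108 [-10.  80.]
114 [-15.  83.]
120 [-19.  84.]
126 [-25.  86.]
132 [-30.  86.]
138 [-35.  87.]
144 [-40.  86.]
150 [-45.  85.]
156 [-50.  84.]
162 [-55.  82.]
168 [-60.  79.]
174 [-64.  76.]
180 [-68.  73.]
```

Emit:
{"fn": "move_arm", "kwargs": {
  "moves": [
    [4,4,0,0],
    [7,8,0,0],
    [10,12,0,0],
    [12,17,0,0],
    [14,22,0,0],
    [15,27,0,0],
    [16,32,0,0],
    [16,37,0,0],
    [16,43,0,0],
    [15,48,0,0],
    [13,53,0,0],
    [11,58,0,0]
  ]
}}

```text
clock: 7.72
position: [0.5673, -0.0337, 0.0689]
tool_rot: [-3.141, -0.003, -0.154]
force: [5.1, 1.1, 4.0]
grip_width: 0.0208
finger_force: 23.8
```

Emit:
{"fn": "move_arm", "kwargs": {
  "moves": [
    [-2,4,0,0],
    [-5,9,0,0],
    [-9,13,0,0],
    [-12,16,0,0],
    [-16,20,0,0],
    [-21,22,0,0],
    [-26,25,0,0],
    [-30,26,0,0],
    [-36,28,0,0],
    [-41,28,0,0],
    [-46,29,0,0],
    [-51,28,0,0]
  ]
}}

```text
clock: 9.22
position: [0.5152, -0.0049, 0.0687]
tool_rot: [-3.14, -0.001, -0.153]
force: [0.5, 7.4, 10.8]
grip_width: 0.021
finger_force: 24.4
```

Emit:
{"fn": "move_arm", "kwargs": {
  "moves": [
    [-5,-1,0,0],
    [-10,-2,0,0],
    [-15,-4,0,0],
    [-20,-7,0,0],
    [-24,-10,0,0],
    [-28,-13,0,0],
    [-29,-14,0,0],
    [-29,-14,0,0],
    [-29,-14,0,0]
  ]
}}

```text
clock: 10.35
position: [0.4879, -0.0178, 0.0689]
tool_rot: [-3.139, -0.003, -0.152]
force: [10.9, 15.5, 4.1]
grip_width: 0.0207
finger_force: 24.1
```

Emit:
{"fn": "move_arm", "kwargs": {
  "moves": [
    [2,2,0,0],
    [2,2,0,0],
    [2,2,0,0],
    [2,2,0,0],
    [2,2,30,0],
    [2,2,80,0],
    [10,10,120,0.18],
    [20,20,140,0.36],
    [30,30,145,0.54],
    [40,40,145,0.72],
    [40,50,145,0.9],
    [40,60,145,1.08]
  ],
  "gripper": 0.8
}}

```text
clock: 11.85
position: [0.5259, 0.0401, 0.2132]
tool_rot: [-3.141, 0.0, 0.931]
force: [-0.1, -0.2, 0.1]
grip_width: 0.0683
finger_force: 0.0
```

Emit:
{"fn": "move_arm", "kwargs": {
  "moves": [
    [0,10,0,0.17],
    [0,20,0,0.34],
    [0,20,0,0.49],
    [0,20,0,0.49],
    [0,20,0,0.49]
  ]
}}

```text
clock: 12.48
position: [0.5259, 0.0596, 0.2133]
tool_rot: [-3.141, 0.0, 1.412]
force: [0.6, 0.4, -0.4]
grip_width: 0.0681
finger_force: 0.0
```

```bash
python3 look.py w3;python3 knob.py; python3 -c "
from h import *
im=grab_frame('top');cv2.imwrite('pics/top3.png',im)
d=np.load('w3.npz');c=cam('wrist',dict(position=d['p'],tool_rot=d['r']));im=cv2.imread('pics/w3.png')
o=rect(c,im,.43,.65,.02,.22,.026,2800);cv2.imwrite('pics/r3.png',o)"
```

```text
12.475 [0.52594596 0.05963738 0.21325198] [-3.14147414e+00  1.47425333e-04  1.41169013e+00] 0.06806671421937859 [ 0.60270565  0.40449846 -0.40140297]
12.525 [0.52597487 0.05974911 0.21326204] 1.4124414367151097
[280 321  23  20 337] [ 0.48591382 -0.01686749  0.087     ] r 0.05071245599323873 ang 130.72484714286378 drum 0.015274298815262587
```

View pics/w3.png

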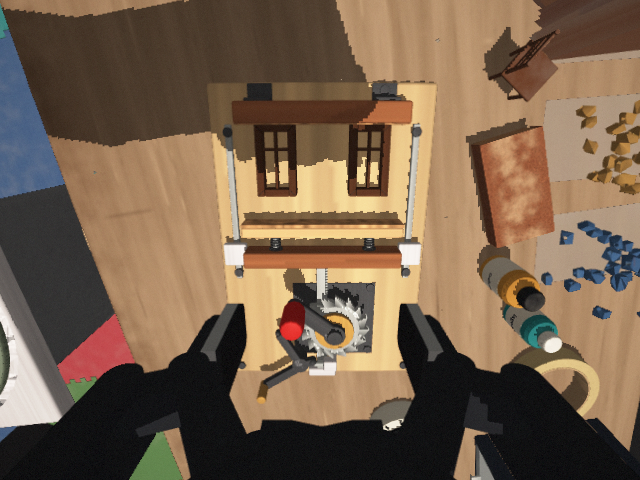

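The jaw is open (knob at (292,320), drum about 0). Walnut frames are at (277,160) and (369,160), with corners readable. The pad face is at row ~225 and the fence face at ~124.

```bash
python3 - <<'E'
from h import *
d=np.load('w3.npz');c=cam('wrist',dict(position=d['p'],tool_rot=d['r']))
P=[(-.018,.032,.026),(.018,.032,.026),(.018,-.032,.026),(-.018,-.032,.026)]
for uv in ([(256,126),(296,126),(297,194),(258,195)],[(350,125),(391,125),(387,194),(348,194)]):
    q,r=fit(c,uv,P);print(q,abs(r).max())
q,r=fit(c,[(209,83),(437,83)],[(-.1025,.15,.012),(.1025,.15,.012)]);print('cramp',q,r)
# tray from w2
d=np.load('w2.npz');c=cam('wrist',dict(position=d['p'],tool_rot=d['r']))
q,r=fit(c,[(456,184),(465,320)],[(-.065,.085,.024),(.065,.085,.024)]);print('tray',q,r)
t=cam('top');
q,r=fit(t,[(420,260),(489,259),(491,310),(421,312)],[(.065,.085,.024),(.065,-.085,.024),(-.065,-.085,.024),(-.065,.085,.024)]);print('tray',q,r)
E
```

```text
[ 0.49341056  0.11820394 -0.17117841] 3.1663719507751864
[0.57487387 0.10577996 6.12351325] 2.280023959332169
cramp [0.52086452 0.02919435 6.12350291] [[-2.67351728  0.2342375 ]
 [ 2.67056888  0.24006255]]
tray [ 0.43431228 -0.15621018  3.17639534] [[ 0.00265649  0.01440453]
 [-0.00321648 -0.01888742]]
tray [ 0.43170948 -0.32782831  0.01934878] [[ 0.80760627 -0.68393068]
 [-1.0283387  -0.66033117]
 [-1.09715407  0.85457235]
 [ 1.25540273  0.49707866]]
```

Emit:
{"fn": "move_arm", "kwargs": {
  "moves": [
    [-15,30,-20,0],
    [-33,58,-50,0],
    [-33,58,-100,0],
    [-33,58,-140,0],
    [-33,58,-165,0],
    [-33,58,-178,0],
    [-33,58,-186,0],
    [-33,58,-186,0],
    [-33,58,-186,0]
  ],
  "gripper": 0.54
}}

```text
clock: 13.75
position: [0.4934, 0.1181, 0.028]
tool_rot: [3.141, -0.0, 1.416]
force: [0.7, -0.2, -0.5]
grip_width: 0.0465
finger_force: 0.0
```

Emit:
{"fn": "move_arm", "kwargs": {
  "moves": [
    [0,0,0,0],
    [0,0,0,0],
    [0,0,0,0],
    [0,0,0,0],
    [0,0,0,0]
  ],
  "gripper": 0.3,
  "newtons": 22
}}

```text
clock: 14.38
position: [0.4934, 0.1181, 0.0281]
tool_rot: [3.141, -0.001, 1.416]
force: [-1.1, 0.3, 8.4]
grip_width: 0.0356
finger_force: 21.4
```

Emit:
{"fn": "move_arm", "kwargs": {
  "moves": [
    [0,0,15,0],
    [0,0,50,0],
    [0,0,100,0],
    [0,-20,140,0],
    [-5,-60,152,0],
    [-15,-105,152,0.05],
    [-25,-150,152,0.1],
    [-35,-195,152,0.15],
    [-45,-240,152,0.185],
    [-50,-285,152,0.185],
    [-55,-330,152,0.185],
    [-60,-375,152,0.185]
  ]
}}

```text
clock: 15.88
position: [0.4327, -0.2585, 0.1806]
tool_rot: [3.14, 0.0, 1.601]
force: [0.9, 0.3, -0.1]
grip_width: 0.0351
finger_force: 22.9
```

Emit:
{"fn": "move_arm", "kwargs": {
  "moves": [
    [0,-45,0,0],
    [0,-85,-20,0],
    [0,-107,-50,0],
    [0,-107,-90,0],
    [0,-107,-90,0],
    [0,-107,-90,0]
  ]
}}

```text
clock: 16.62
position: [0.4336, -0.3642, 0.0911]
tool_rot: [3.14, 0.001, 1.601]
force: [-0.2, 0.8, -0.2]
grip_width: 0.0352
finger_force: 22.9
```

```bash
python3 look.py w4; python3 -c "
from h import *
im=grab_frame('top');cv2.imwrite('pics/top4.png',im)"
```

```text
16.625 [ 0.43356856 -0.36415306  0.09112727] [3.14040966e+00 7.98040310e-04 1.60108249e+00] 0.03520165949778233 [-0.18332665  0.82088415 -0.18779605]
```

View pics/w4.png

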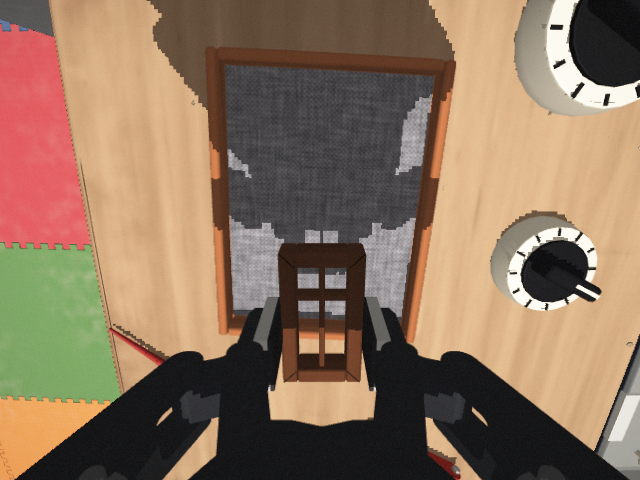

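The held walnut frame is level at (322,312), and the tray's corners are at (208,48), (455,62), (222,333) and (410,342).

```bash
python3 - <<'E'
from h import *
d=np.load('w4.npz');c=cam('wrist',dict(position=d['p'],tool_rot=d['r']))
P=[(-.065,.085,.024),(.065,.085,.024),(-.065,-.085,.024),(.065,-.085,.024)]
q,r=fit(c,[(208,48),(455,62),(221,334),(412,343)],P);print(q,r.round(1))
P=[(-.018,.032,.091),(.018,.032,.091),(-.018,-.032,.091),(.018,-.032,.091)]
q,r=fit(c,[(278,244),(366,244),(284,380),(360,380)],P);print('frame',q,r.round(1))
E
```

```text
[ 0.43241187 -0.33190064  6.26191448] [[-3.6 -1.3]
 [ 3.9 -0.7]
 [-2.8  2.7]
 [ 2.5  2.4]]
frame [ 0.43222542 -0.35925799  0.03010453] [[-1.8  1. ]
 [ 1.9  1. ]
 [-1.7 -1.2]
 [ 1.7 -1.2]]
```

Emit:
{"fn": "move_arm", "kwargs": {
  "moves": [
    [0,0,-25,0],
    [0,0,-45,0],
    [0,0,-58,0],
    [0,0,-64,0],
    [0,0,-67,0],
    [0,0,-68,0],
    [0,0,-68,0],
    [0,0,-68,0]
  ]
}}

```text
clock: 17.73
position: [0.4332, -0.3642, 0.0221]
tool_rot: [3.141, 0.0, 1.601]
force: [-0.3, 2.2, 6.8]
grip_width: 0.0355
finger_force: 23.7
```

Emit:
{"fn": "move_arm", "kwargs": {
  "moves": [
    [0,0,0,0],
    [0,0,0,0],
    [0,0,0,0],
    [0,0,30,0],
    [0,0,80,0],
    [0,30,130,0],
    [0,75,157,0],
    [5,120,157,0],
    [15,165,157,-0.05],
    [30,210,157,-0.1],
    [50,255,157,-0.15],
    [70,300,157,-0.185]
  ],
  "gripper": 0.54
}}

```text
clock: 19.23
position: [0.5035, -0.0625, 0.1785]
tool_rot: [3.141, 0.0, 1.414]
force: [1.0, -0.7, -0.0]
grip_width: 0.0459
finger_force: 0.0
```

Emit:
{"fn": "move_arm", "kwargs": {
  "moves": [
    [20,45,0,0],
    [40,90,0,0],
    [55,130,-10,0],
    [70,168,-30,0],
    [72,170,-80,0],
    [72,170,-110,0],
    [72,170,-110,0],
    [72,170,-110,0]
  ]
}}

```text
clock: 20.23
position: [0.5756, 0.1059, 0.0695]
tool_rot: [3.14, -0.0, 1.415]
force: [-0.9, -0.6, 0.2]
grip_width: 0.046
finger_force: 0.0
```

```bash
python3 look.py w5; python3 -c "
from h import *
im=grab_frame('top');cv2.imwrite('pics/top5.png',im)"
```

```text
20.225 [0.57558374 0.1059417  0.06950186] [ 3.14047985e+00 -4.29192326e-04  1.41547697e+00] 0.04600930146067733 [-0.88244022 -0.64571631  0.22093233]
```

Emit:
{"fn": "move_arm", "kwargs": {
  "moves": [
    [-1,0,-20,0],
    [-1,0,-34,0],
    [-1,0,-41,0],
    [-1,0,-41,0]
  ]
}}

```text
clock: 20.82
position: [0.574, 0.1059, 0.0272]
tool_rot: [-3.141, 0.0, 1.416]
force: [0.1, -0.5, 0.0]
grip_width: 0.0463
finger_force: 0.0
```

Emit:
{"fn": "move_arm", "kwargs": {
  "moves": [
    [0,0,0,0],
    [0,0,0,0],
    [0,0,0,0],
    [0,0,0,0],
    [0,0,0,0],
    [0,0,15,0],
    [0,0,50,0],
    [0,0,100,0],
    [0,-20,140,0],
    [-5,-60,152,0],
    [-20,-105,152,0],
    [-40,-150,152,0.03]
  ],
  "gripper": 0.3,
  "newtons": 22
}}

```text
clock: 22.32
position: [0.5336, -0.0453, 0.1804]
tool_rot: [3.14, -0.0, 1.446]
force: [0.7, -0.1, 0.3]
grip_width: 0.0352
finger_force: 22.2
```

Emit:
{"fn": "move_arm", "kwargs": {
  "moves": [
    [-20,-45,0,0.04],
    [-40,-90,0,0.09],
    [-60,-130,0,0.13],
    [-80,-175,0,0.15],
    [-95,-220,0,0.15],
    [-102,-244,-20,0.15],
    [-102,-244,-60,0.15],
    [-102,-244,-90,0.15],
    [-102,-244,-90,0.15],
    [-102,-244,-90,0.15]
  ]
}}

```text
clock: 23.58
position: [0.4325, -0.2883, 0.0907]
tool_rot: [3.14, 0.001, 1.596]
force: [0.3, -0.3, -0.1]
grip_width: 0.0356
finger_force: 22.2
```

```bash
python3 look.py w6; python3 -c "
from h import *
im=grab_frame('top');cv2.imwrite('pics/top6.png',im)"
```

```text
23.575 [ 0.4324886  -0.28831179  0.09070904] [3.14047297e+00 6.99271313e-04 1.59570156e+00] 0.03557695176444765 [ 0.25914488 -0.27152571 -0.09456346]
```

View pics/w6.png

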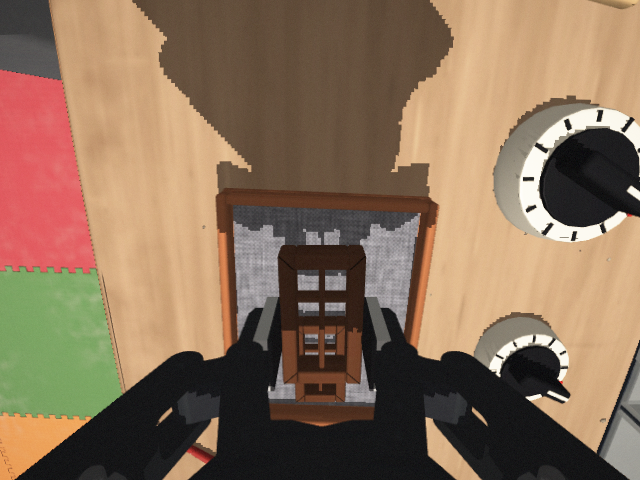

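The held second walnut is over the tray, with the first visible lying flat behind it at (322,350). There is clearance at both ends once shifted 3 mm.

Emit:
{"fn": "move_arm", "kwargs": {
  "moves": [
    [0,-3,-25,0],
    [0,-3,-45,0],
    [0,-3,-58,0],
    [0,-3,-64,0],
    [0,-3,-67,0],
    [0,-3,-68,0],
    [0,-3,-68,0],
    [0,-3,-68,0]
  ]
}}

```text
clock: 24.68
position: [0.4322, -0.2912, 0.0218]
tool_rot: [3.141, 0.0, 1.596]
force: [-0.5, 1.1, 6.7]
grip_width: 0.0355
finger_force: 23.0
```

Emit:
{"fn": "move_arm", "kwargs": {
  "moves": [
    [0,0,0,0],
    [0,0,0,0],
    [0,0,0,0],
    [0,0,30,0],
    [0,0,80,0],
    [0,40,130,0],
    [0,90,190,0],
    [0,140,200,0],
    [0,190,200,0],
    [0,240,200,0],
    [0,290,200,0],
    [0,340,200,0]
  ],
  "gripper": 0.7
}}

```text
clock: 26.18
position: [0.4318, 0.0505, 0.2215]
tool_rot: [3.141, -0.0, 1.596]
force: [-0.2, -0.4, -0.4]
grip_width: 0.0597
finger_force: 0.0
```

Emit:
{"fn": "move_arm", "kwargs": {
  "moves": [
    [0,50,0,0],
    [0,100,0,0],
    [0,150,0,0],
    [0,200,0,0],
    [0,230,0,0],
    [0,230,0,0],
    [0,230,0,0]
  ]
}}

```text
clock: 27.05
position: [0.432, 0.2782, 0.2211]
tool_rot: [-3.141, 0.001, 1.595]
force: [0.3, -0.8, 0.2]
grip_width: 0.0597
finger_force: 0.0
```

```bash
python3 look.py w7; python3 -c "
from h import *
im=grab_frame('top');cv2.imwrite('pics/top7.png',im)
w=cv2.imread('pics/w7.png')
cv2.imwrite('pics/c7.png',np.hstack([cv2.resize(w,None,fx=.75,fy=.75),cv2.resize(im[240:330,410:500],(310,360),interpolation=cv2.INTER_CUBIC)]))"
```

```text
27.05 [0.43198927 0.27815891 0.22113286] [-3.14130822e+00  6.43192394e-04  1.59530612e+00] 0.05966468459115431 [ 0.33998551 -0.79873657  0.15139945]
```

View pics/c7.png

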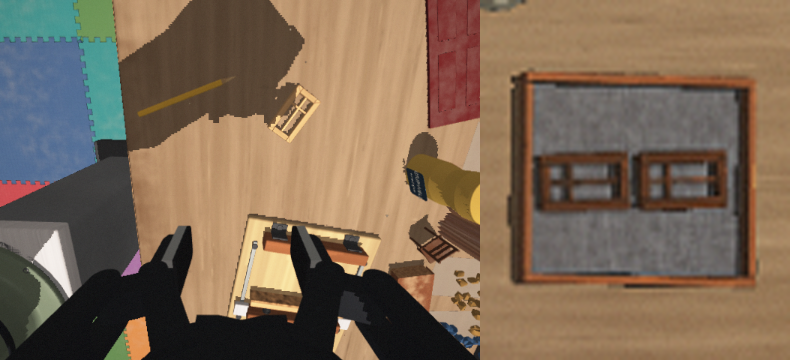

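The combined view shows both walnut frames flat in the tray, and the pine frame at about (393,149) in full wrist pixels, turned.

```bash
cat > pine.py <<'E'
import sys
from h import *
n=sys.argv[1];gx,gy=float(sys.argv[2]),float(sys.argv[3]);zt=float(sys.argv[4]) if len(sys.argv)>4 else .014
d=np.load(n+'.npz');c=cam('wrist',dict(position=d['p'],tool_rot=d['r']));im=cv2.imread(f'pics/{n}.png')
# pose search: bars bright, openings dark, surroundings dark in a rectified local-contrast picture
ppm=1000;x0,y0=gx-.1,gy-.1
o=rect(c,im,x0,x0+.2,y0,y0+.2,zt,ppm)  # row=(x1-x), col=(y1-y)
lab=cv2.cvtColor(o,cv2.COLOR_BGR2LAB).astype(np.float32)
f=lab[...,2]*1.0+lab[...,0]*.3
f=f-cv2.GaussianBlur(f,(0,0),30)
g=np.linspace(-.026,.026,27);gy_=np.linspace(-.040,.040,41)
X,Y=[a.ravel() for a in np.meshgrid(g,gy_)]
ins=(abs(X)<=.018)&(abs(Y)<=.032);bar=ins&((abs(X)>=.011)|(abs(Y)>=.025))
mid=(abs(X)<.011)&(abs(Y)<.025); hole=mid&(abs(X)>.003)
w=bar/bar.sum()-.4*hole/hole.sum()-.6*(~ins)/(~ins).sum()
def sc(q):
    cs,sn=np.cos(q[2]),np.sin(q[2]);px=q[0]+cs*X-sn*Y;py=q[1]+sn*X+cs*Y
    mx=((y0+.2-py)*ppm).astype(np.float32);my=((x0+.2-px)*ppm).astype(np.float32)
    v=cv2.remap(f,mx.reshape(-1,1),my.reshape(-1,1),cv2.INTER_LINEAR).ravel()
    return -(v*w).sum()
best=min(((sc((gx+a,gy+b,t)),gx+a,gy+b,t) for a in np.arange(-.048,.05,.006) for b in np.arange(-.048,.05,.006) for t in np.arange(0,3.14,.13)))
from scipy.optimize import minimize
r=minimize(sc,best[1:],method='Nelder-Mead',options=dict(initial_simplex=[np.array(best[1:])+v for v in ([0,0,0],[.004,0,0],[0,.004,0],[0,0,.1])]))
print('pine',r.x,'score',r.fun,'coarse',best[0])
q=r.x;cs,sn=np.cos(q[2]),np.sin(q[2])
for a,b in [(.018,.032),(-.018,.032),(-.018,-.032),(.018,-.032)]: print(proj(c,[q[0]+cs*a-sn*b,q[1]+sn*a+cs*b,zt]).round(0))
P=proj(c,[[q[0]+cs*a-sn*b,q[1]+sn*a+cs*b,zt] for a,b in [(.018,.032),(-.018,.032),(-.018,-.032),(.018,-.032)]]).round().astype(int)
k=im.copy();cv2.polylines(k,[P],True,(0,0,255),1);u,v=P.mean(0).astype(int)
cv2.imwrite(f'pics/{n}_p.png',cv2.resize(k[max(v-60,0):v+60,max(u-60,0):u+60],None,fx=4,fy=4))
E
python3 pine.py w7 .45 .34
```

```text
pine [0.49509941 0.33806089 2.55674105] score -20.651774101499885 coarse -13.557552354064732
[[356. 171.]]
[[386. 192.]]
[[428. 136.]]
[[398. 113.]]
```

Emit:
{"fn": "move_arm", "kwargs": {
  "moves": [
    [20,20,-20,-0.15],
    [40,40,-50,-0.3],
    [63,60,-90,-0.45],
    [63,60,-130,-0.609],
    [63,60,-170,-0.609],
    [63,60,-190,-0.609],
    [63,60,-203,-0.609],
    [63,60,-203,-0.609],
    [63,60,-203,-0.609]
  ],
  "gripper": 0.64
}}

```text
clock: 28.28
position: [0.4956, 0.3393, 0.0195]
tool_rot: [3.141, -0.002, 0.987]
force: [-0.2, -0.0, -0.1]
grip_width: 0.0547
finger_force: 0.0
```

Emit:
{"fn": "move_arm", "kwargs": {
  "moves": [
    [0,0,0,0],
    [0,0,0,0],
    [0,0,0,0],
    [0,0,0,0],
    [0,0,0,0],
    [0,0,0,0]
  ],
  "gripper": 0.3,
  "newtons": 22
}}

```text
clock: 29.02
position: [0.4954, 0.3393, 0.0193]
tool_rot: [3.141, -0.001, 0.987]
force: [-1.2, -0.8, 8.8]
grip_width: 0.0352
finger_force: 21.4
```

Emit:
{"fn": "move_arm", "kwargs": {
  "moves": [
    [0,0,20,0],
    [0,0,60,0],
    [0,0,100,0.1],
    [0,-40,120,0.2],
    [0,-85,120,0.3],
    [0,-130,120,0.4],
    [0,-175,110,0.429],
    [-2,-215,90,0.429],
    [-2,-223,70,0.429],
    [-2,-223,70,0.429],
    [-2,-223,70,0.429]
  ]
}}

```text
clock: 30.4
position: [0.4935, 0.1169, 0.0895]
tool_rot: [3.14, -0.001, 1.416]
force: [0.7, 0.3, 0.9]
grip_width: 0.0355
finger_force: 22.9
```

```bash
python3 look.py w8; python3 pine.py w8 .493 .116 .084; python3 -c "
from h import *
s=monitor.observe();print(s['grip_width'],s['finger_force'])"
```

```text
30.4 [0.49349881 0.11686744 0.08952678] [ 3.14039045e+00 -8.12683660e-04  1.41648988e+00] 0.035463527511913694 [0.68457755 0.25364692 0.92758277]
pine [0.48610203 0.08947885 2.83466523] score -31.96877179975381 coarse -28.33368357866483
[[272. 420.]]
[[343. 429.]]
[[368. 318.]]
[[287. 308.]]
0.03504332778765492 22.94691503047943
```

View pics/w8.png

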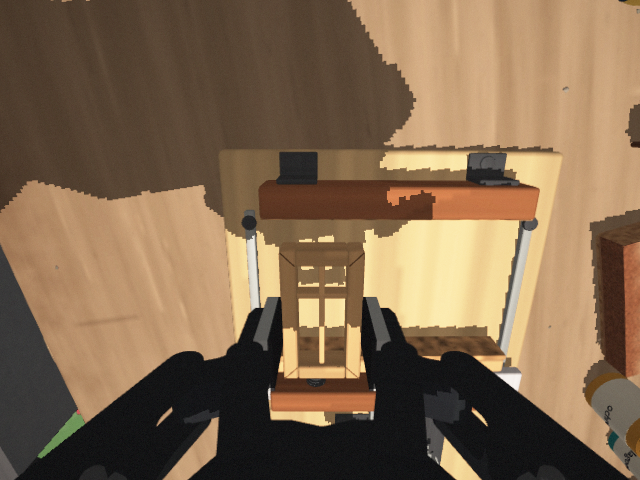

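The pine frame is held square, (280–365, 243–380), over the left slot, as the walnut was. Lowering it.

Emit:
{"fn": "move_arm", "kwargs": {
  "moves": [
    [0,-1,-25,0],
    [0,-1,-42,0],
    [0,-1,-52,0],
    [0,-1,-57,0],
    [0,-1,-59,0],
    [0,-1,-59,0],
    [0,-1,-59,0]
  ]
}}

```text
clock: 31.32
position: [0.493, 0.1153, 0.0301]
tool_rot: [3.141, -0.0, 1.416]
force: [-6.8, 1.0, 14.8]
grip_width: 0.035
finger_force: 26.0
```

Emit:
{"fn": "move_arm", "kwargs": {
  "moves": [
    [0,0,0,0],
    [0,0,0,0],
    [0,0,0,0],
    [0,0,20,0],
    [0,0,60,0],
    [5,-20,110,0],
    [15,-35,150,0],
    [25,-50,180,0],
    [35,-57,183,0],
    [35,-57,183,0],
    [35,-57,183,0]
  ],
  "gripper": 0.54
}}

```text
clock: 32.7
position: [0.5272, 0.0584, 0.2112]
tool_rot: [-3.14, 0.0, 1.416]
force: [-0.6, -0.3, 0.5]
grip_width: 0.0464
finger_force: 0.0
```

```bash
python3 look.py w9; python3 knob.py; python3 pine.py w9 .493 .116 .026
```

```text
32.7 [0.52719993 0.05844897 0.21120637] [-3.13969629e+00  4.29831689e-04  1.41639673e+00] 0.04643015247418284 [-0.55565415 -0.27509069  0.51942223]
32.75 [0.52721988 0.05853802 0.21129324] 1.4166751182062973
[278 321  23  20 340] [ 0.48594415 -0.01680797  0.087     ] r 0.05073781122321999 ang 130.65504088373575 drum 0.01649264787554704
pine [0.47825743 0.06806777 1.40336152] score -21.11624182351993 coarse -19.8710992170186
[[235. 198.]]
[[237. 235.]]
[[304. 236.]]
[[304. 198.]]
```

```bash
python3 -c "
import cv2
im=cv2.imread('pics/w9.png');cv2.imwrite('pics/w9c.png',cv2.resize(im[75:275,200:450],None,fx=3,fy=3,interpolation=cv2.INTER_CUBIC))"
```

```text
(no output)
```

View pics/w9c.png

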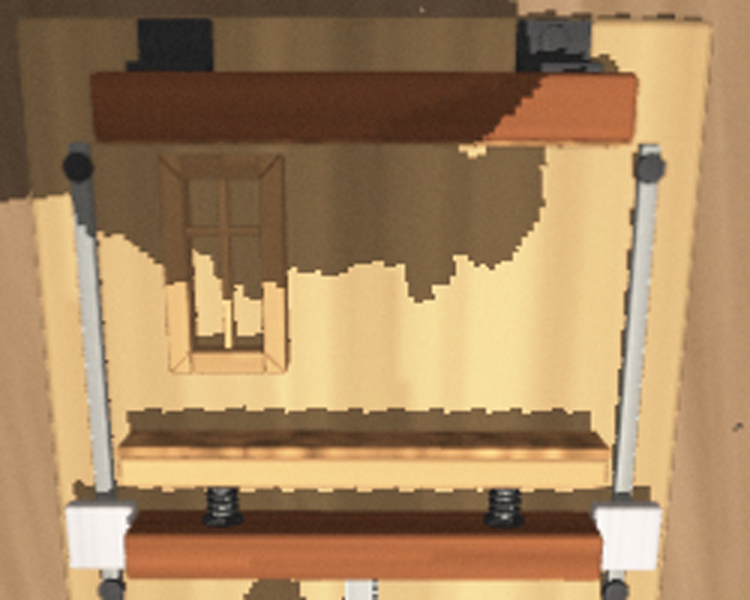

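The frame lies flat, a few millimetres off the fence and clear of the pad. Next, the pawl back on.

Emit:
{"fn": "move_arm", "kwargs": {
  "moves": [
    [-10,-18,0,-0.17],
    [-20,-36,0,-0.34],
    [-30,-54,0,-0.51],
    [-40,-72,0,-0.68],
    [-50,-90,-10,-0.85],
    [-60,-108,-20,-1.02],
    [-70,-126,-30,-1.19],
    [-80,-146,-40,-1.36],
    [-90,-166,-50,-1.53],
    [-96,-176,-60,-1.571],
    [-96,-176,-60,-1.571],
    [-96,-176,-60,-1.571]
  ],
  "gripper": 0.5
}}

```text
clock: 34.3
position: [0.4325, -0.1173, 0.1524]
tool_rot: [-3.141, -0.0, -0.152]
force: [0.2, -0.1, -0.1]
grip_width: 0.0425
finger_force: 0.0
```

```bash
python3 look.py w10; python3 -c "
from h import *
d=np.load('w9.npz');c=cam('wrist',dict(position=d['p'],tool_rot=d['r']));print('rodend',unproj(c,(237,272),.03))
d=np.load('w10.npz');c=cam('wrist',dict(position=d['p'],tool_rot=d['r']));print(proj(c,[.4325,-.1177,.052]))
im=cv2.imread('pics/w10.png');u,v=proj(c,[.4325,-.1177,.052])[0].astype(int)
hs=cv2.cvtColor(im,cv2.COLOR_BGR2HSV)
b=cv2.inRange(hs,(12,150,90),(28,255,255));b[:max(v-60,0)]=0;b[v+60:]=0;b[:,:u-60]=0;b[:,u+60:]=0
n,l,st,ce=cv2.connectedComponentsWithStats(b)
print([(st[i].tolist(),ce[i].round(),unproj(c,ce[i],.05).round(4)) for i in range(1,n) if st[i,4]>40])
"
```

```text
34.3 [ 0.4324512  -0.11734742  0.15241031] [-3.14125931e+00 -1.68641232e-04 -1.52035101e-01] 0.04254121612297036 [ 0.16096244 -0.05228964 -0.10799783]
rodend [[0.43900526 0.01990902 0.03      ]]
[[320.09907794 249.32812408]]
[([312, 236, 14, 21, 225], array([319., 246.]), array([[ 0.4342, -0.1171,  0.05  ]]))]
```

Emit:
{"fn": "move_arm", "kwargs": {
  "moves": [
    [0,0,-50,0],
    [0,0,-90,0],
    [0,0,-102,0],
    [0,8,-102,0],
    [-1,16,-102,0],
    [-1,22,-102,0],
    [-2,28,-102,0],
    [-2,34,-102,0],
    [-2,39,-102,0],
    [-2,41,-102,0],
    [-2,41,-102,0],
    [-2,30,-102,0]
  ]
}}

```text
clock: 35.85
position: [0.4306, -0.0874, 0.0508]
tool_rot: [-3.141, -0.001, -0.153]
force: [-0.0, -0.3, 0.6]
grip_width: 0.0425
finger_force: 0.0
```

Emit:
{"fn": "move_arm", "kwargs": {
  "moves": [
    [-2,0,45,0],
    [-2,0,100,0],
    [-2,0,120,0],
    [-2,20,120,0],
    [-2,50,120,0],
    [-2,72,120,0],
    [-2,72,120,0],
    [-2,72,120,0]
  ],
  "gripper": 0.8
}}

```text
clock: 36.85
position: [0.4281, -0.0167, 0.1705]
tool_rot: [3.142, -0.0, -0.156]
force: [0.2, -1.5, 0.4]
grip_width: 0.0681
finger_force: 0.0
```

```bash
python3 look.py w11;python3 knob.py; python3 -c "
from h import *
d=np.load('w11.npz');c=cam('wrist',dict(position=d['p'],tool_rot=d['r']))
im=cv2.imread('pics/w11.png');u,v=proj(c,[.43,-.105,.052])[0].astype(int);print(u,v,proj(c,[[.4277,-.0896,.05],[.4325,-.1177,.05]]))
hs=cv2.cvtColor(im,cv2.COLOR_BGR2HSV)
b=cv2.inRange(hs,(12,150,60),(28,255,255));b[:max(v-60,0)]=0;b[v+60:]=0;b[:,:u-60]=0;b[:,u+60:]=0
n,l,st,ce=cv2.connectedComponentsWithStats(b)
print([(st[i].tolist(),ce[i].round(),unproj(c,ce[i],.05).round(4)) for i in range(1,n) if st[i,4]>40])
"
```

```text
36.85 [ 0.42811353 -0.01674199  0.17048244] [ 3.14151474e+00 -3.99064067e-04 -1.55519279e-01] 0.06812659476685987 [ 0.18050343 -1.49413971  0.35031195]
36.9 [ 0.42806097 -0.01688475  0.17042249] -0.15606991247186874
[291 152  33  33 829] [ 0.48631507 -0.01866748  0.087     ] r 0.049094254334779465 ang 131.7405589140841 drum 6.280732091335792
437 221 [[415.85639254 226.85788791]
 [453.07758933 215.05502079]]
[([407, 217, 20, 18, 217], array([417., 225.]), array([[ 0.4287, -0.0906,  0.05  ]]))]
```

Pawl is on. Gripping the knob and computing the winding path.

Emit:
{"fn": "move_arm", "kwargs": {
  "moves": [
    [30,0,0,0],
    [58,-1,-10,0],
    [59,-1,-50,0],
    [59,-1,-85,0],
    [59,-1,-102,0],
    [59,-1,-102,0],
    [59,-1,-102,0]
  ]
}}

```text
clock: 37.83
position: [0.4873, -0.0175, 0.069]
tool_rot: [-3.142, -0.001, -0.156]
force: [0.4, 0.2, 0.2]
grip_width: 0.0685
finger_force: 0.0
```

Emit:
{"fn": "move_arm", "kwargs": {
  "moves": [
    [0,0,0,0],
    [0,0,0,0],
    [0,0,0,0],
    [0,0,0,0],
    [0,0,0,0],
    [0,0,0,0]
  ],
  "gripper": 0.1,
  "newtons": 24
}}

```text
clock: 38.58
position: [0.4871, -0.0169, 0.0686]
tool_rot: [-3.141, -0.0, -0.155]
force: [-1.3, 1.3, 6.9]
grip_width: 0.0207
finger_force: 25.6
```

```bash
python3 - <<'E'
import numpy as np
f=lambda a:50*np.array([np.cos(np.radians(a)),np.sin(np.radians(a))])
a=131.5
for k in range(3):
    b=f(a);print([[int(v) for v in (f(a-6*i)-b).round()]+[0,0] for i in range(1,13)]);a-=72
E
```

```text
[[4, 3, 0, 0], [9, 6, 0, 0], [13, 8, 0, 0], [18, 10, 0, 0], [23, 12, 0, 0], [28, 12, 0, 0], [34, 13, 0, 0], [39, 12, 0, 0], [44, 11, 0, 0], [49, 10, 0, 0], [54, 8, 0, 0], [59, 6, 0, 0]]
[[4, -3, 0, 0], [8, -6, 0, 0], [12, -10, 0, 0], [15, -14, 0, 0], [18, -18, 0, 0], [20, -23, 0, 0], [22, -28, 0, 0], [24, -33, 0, 0], [24, -38, 0, 0], [25, -44, 0, 0], [24, -49, 0, 0], [23, -54, 0, 0]]
[[-1, -5, 0, 0], [-3, -10, 0, 0], [-6, -15, 0, 0], [-9, -19, 0, 0], [-12, -23, 0, 0], [-16, -27, 0, 0], [-20, -30, 0, 0], [-24, -33, 0, 0], [-29, -35, 0, 0], [-34, -37, 0, 0], [-39, -38, 0, 0], [-44, -39, 0, 0]]
```

Emit:
{"fn": "move_arm", "kwargs": {
  "moves": [
    [4,3,0,0],
    [9,6,0,0],
    [13,8,0,0],
    [18,10,0,0],
    [23,12,0,0],
    [28,12,0,0],
    [34,13,0,0],
    [39,12,0,0],
    [44,11,0,0],
    [49,10,0,0],
    [54,8,0,0],
    [59,6,0,0]
  ]
}}

```text
clock: 40.08
position: [0.5459, -0.0109, 0.0686]
tool_rot: [-3.141, 0.001, -0.155]
force: [-3.9, -0.6, 8.4]
grip_width: 0.0206
finger_force: 25.7
```

Emit:
{"fn": "move_arm", "kwargs": {
  "moves": [
    [4,-3,0,0],
    [8,-6,0,0],
    [12,-10,0,0],
    [15,-14,0,0],
    [18,-18,0,0],
    [20,-23,0,0],
    [22,-28,0,0],
    [24,-33,0,0],
    [24,-38,0,0],
    [25,-44,0,0],
    [24,-49,0,0],
    [23,-54,0,0]
  ]
}}

```text
clock: 41.58
position: [0.5695, -0.0644, 0.0687]
tool_rot: [-3.141, -0.001, -0.154]
force: [0.8, 2.5, 5.5]
grip_width: 0.0211
finger_force: 25.4
```

Emit:
{"fn": "move_arm", "kwargs": {
  "moves": [
    [-1,-5,0,0],
    [-3,-10,0,0],
    [-6,-15,0,0],
    [-9,-19,0,0],
    [-12,-23,0,0],
    [-16,-27,0,0],
    [-20,-30,0,0],
    [-24,-33,0,0],
    [-29,-35,0,0],
    [-34,-37,0,0],
    [-34,-37,0,0]
  ]
}}

```text
clock: 42.95
position: [0.5349, -0.1022, 0.0687]
tool_rot: [-3.141, -0.0, -0.155]
force: [0.1, 0.7, 7.2]
grip_width: 0.0206
finger_force: 26.2
```

```bash
python3 -c "
from h import *
s=monitor.observe();p=s['position'];a=np.degrees(np.arctan2(p[1]+.0553,p[0]-.519));print(a,np.radians((131.5-a)%360),np.hypot(p[1]+.0553,p[0]-.519),s['force'])"
```

```text
-71.25238674069385 3.5386967149020023 0.049496013533731134 [0.05056862 0.69200415 7.22330625]
```

Emit:
{"fn": "move_arm", "kwargs": {
  "moves": [
    [-4,-1,0,0],
    [-8,-2,0,0],
    [-8,-2,0,0],
    [-8,-2,0,0]
  ]
}}

```text
clock: 43.45
position: [0.5277, -0.1038, 0.0687]
tool_rot: [-3.141, -0.001, -0.155]
force: [3.8, 2.7, 5.4]
grip_width: 0.021
finger_force: 25.9
```

Emit:
{"fn": "move_arm", "kwargs": {
  "moves": [
    [-3,-1,0,0],
    [0,0,0,0],
    [0,0,0,0],
    [0,0,0,0]
  ]
}}

```text
clock: 43.95
position: [0.5277, -0.1038, 0.0686]
tool_rot: [-3.141, -0.001, -0.155]
force: [3.4, 2.7, 5.1]
grip_width: 0.0207
finger_force: 26.1
```

Emit:
{"fn": "move_arm", "kwargs": {
  "moves": [
    [0,0,0,0],
    [0,0,0,0],
    [0,0,0,0],
    [0,0,0,0],
    [0,0,30,0],
    [0,0,80,0],
    [-20,0,110,0],
    [-40,0,110,0],
    [-50,0,110,0],
    [-50,0,110,0]
  ],
  "gripper": 0.8
}}

```text
clock: 45.2
position: [0.4768, -0.104, 0.1782]
tool_rot: [-3.142, 0.0, -0.155]
force: [0.1, -1.0, 0.1]
grip_width: 0.0685
finger_force: 0.0
```

```bash
python3 look.py w12;python3 knob.py
```

```text
45.2 [ 0.47680499 -0.10401741  0.17815512] [-3.14152409e+00  3.81886498e-04 -1.55389391e-01] 0.06853128921315245 [ 0.13713527 -0.99984052  0.14057866]
45.25 [ 0.47729993 -0.10397633  0.17809605] -0.1551951192217147
[290 154  32  32 773] [ 0.53416177 -0.10392312  0.087     ] r 0.050932179082246676 ang -72.68135839631839 drum 3.565382304462319
```

Drum rests at 3.57 with the knob released. Now the timer.

```bash
python3 - <<'E'
from h import *
d=np.load('w2.npz');c=cam('wrist',dict(position=d['p'],tool_rot=d['r']))
a,b,e=unproj(c,[(438.2,85.8),(458,38)],.027).tolist()+[None]
print('centre',a,'red ang',np.degrees(np.arctan2(b[1]-a[1],b[0]-a[0])))
u=unproj(c,[(437.5,113.7),(466,47.5)],.054);print('bar',u,u.mean(0),np.degrees(np.arctan2(*(u[1]-u[0])[[1,0]])),np.linalg.norm(u[1]-u[0]))
u=unproj(c,[(458,50),(453,80)],.054);print('pointer',np.degrees(np.arctan2(*(u[0]-u[1])[[1,0]])))
E
```

```text
centre [0.5789424382781798, -0.23015787254931222, 0.027000000000000024] red ang -28.27380574673965
bar [[ 0.5592651  -0.21985149  0.054     ]
 [ 0.59816538 -0.24113187  0.054     ]] [ 0.57871524 -0.23049168  0.054     ] -28.680851628259806 0.04434057504130914
pointer -13.088197078933295
```

```bash
python3 - <<'E'
from h import *
t=cam('top')
print(unproj(t,[(427,189),(490,189),(497,205)],0.0))
print(unproj(t,[(443,100),(570,104),(425,130)],0.2))
e=cam('scene')
print(unproj(e,[(330,199),(283,178)],0)); b=unproj(e,[(330,199)],0)[0]
for z in (.1,.15,.2,.25): print(z,proj(e,[b[0],b[1],z]))
print(monitor.observe()['qpos'])
E
```

```text
[[ 0.67604631 -0.26491079  0.        ]
 [ 0.6789651  -0.43006063  0.        ]
 [ 0.63750275 -0.44717157  0.        ]]
[[ 0.84022803 -0.26599896  0.2       ]
 [ 0.8440712  -0.57138087  0.2       ]
 [ 0.76843377 -0.22264434  0.2       ]]
[[ 0.69755781 -0.28589639  0.        ]
 [ 0.87102867 -0.31373647  0.        ]]
0.1 [[330.87259017 164.84237762]]
0.15 [[331.33042859 146.84543748]]
0.2 [[331.8032445  128.20437888]]
0.25 [[332.29148242 108.8949324 ]]
[-0.13625976  0.41861967  0.29701321  2.02953851 -0.18168693  0.7181477
 -1.45200488]
```

Emit:
{"fn": "move_arm", "kwargs": {
  "moves": [
    [10,-12,0,0.18],
    [20,-24,0,0.36],
    [30,-36,0,0.54],
    [40,-48,0,0.72],
    [50,-60,0,0.9],
    [60,-72,0,1.08],
    [70,-84,0,1.26],
    [80,-96,0,1.44],
    [85,-106,0,1.62],
    [92,-116,0,1.8],
    [97,-121,0,1.98],
    [102,-126,0,2.16]
  ],
  "gripper": 0.5
}}

```text
clock: 46.8
position: [0.5795, -0.2304, 0.1776]
tool_rot: [-3.141, -0.001, 2.01]
force: [-0.2, 0.2, -0.2]
grip_width: 0.0428
finger_force: 0.0
```

Emit:
{"fn": "move_arm", "kwargs": {
  "moves": [
    [0,0,0,0.18],
    [0,0,0,0.36],
    [0,0,0,0.54],
    [0,0,0,0.64],
    [0,0,0,0.64],
    [0,0,0,0.64],
    [0,0,0,0.64]
  ]
}}

```text
clock: 47.68
position: [0.5791, -0.2299, 0.1782]
tool_rot: [-3.142, -0.0, 2.643]
force: [-0.0, 0.9, 0.2]
grip_width: 0.0429
finger_force: 0.0
```

```bash
python3 look.py w13; python3 -c "
from h import *
print(monitor.observe()['qpos'])
d=np.load('w13.npz');c=cam('wrist',dict(position=d['p'],tool_rot=d['r']));im=cv2.imread('pics/w13.png')
o=rect(c,im,.53,.63,-.28,-.18,.054,4000);o2=rect(c,im,.53,.63,-.28,-.18,.027,4000)
for q in (o,o2): cv2.circle(q,(int((-.18+.2302)*4000),int((.63-.5788)*4000)),4,(255,0,255),-1)
cv2.imwrite('pics/t13.png',np.hstack([o,o2]))"
```

```text
47.675 [ 0.57911109 -0.22993341  0.17820354] [-3.14155972e+00 -6.53676756e-05  2.64344530e+00] 0.042925895155165254 [-0.0195728   0.94417068  0.18437133]
[ 0.56063447  0.61968354 -0.4151042   1.65194114  0.29593991  0.93265912
  1.10950238]
```

View pics/t13.png

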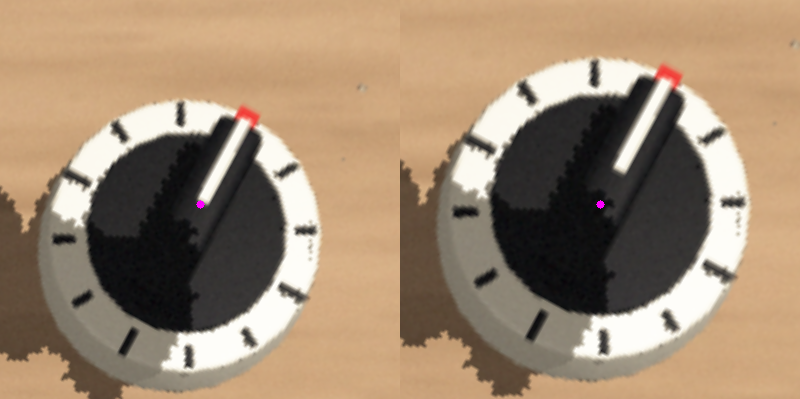

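The crop shows the timer's centre where expected, and the bar and pointer lined up with the red tick (about −28.6°), so the dial is at 0. Five clicks is 150° clockwise.

Emit:
{"fn": "move_arm", "kwargs": {
  "moves": [
    [0,0,-40,0],
    [0,0,-80,0],
    [0,0,-112,0],
    [0,0,-126,0],
    [0,0,-130,0],
    [0,0,-130,0],
    [0,0,-130,0]
  ]
}}

```text
clock: 48.6
position: [0.5796, -0.2303, 0.0494]
tool_rot: [3.141, 0.002, 2.645]
force: [-0.4, -0.7, -0.4]
grip_width: 0.0426
finger_force: 0.0
```

Emit:
{"fn": "move_arm", "kwargs": {
  "moves": [
    [0,0,0,0],
    [0,0,0,0],
    [0,0,0,0],
    [0,0,0,0],
    [0,0,0,0],
    [0,0,0,0],
    [0,0,0,0]
  ],
  "gripper": 0.0,
  "newtons": 50
}}

```text
clock: 49.48
position: [0.5799, -0.2289, 0.0491]
tool_rot: [3.14, 0.001, 2.646]
force: [0.2, 5.9, 8.5]
grip_width: 0.0118
finger_force: 51.9
```

Emit:
{"fn": "move_arm", "kwargs": {
  "moves": [
    [1,1,0,-0.13],
    [1,1,0,-0.26],
    [1,1,0,-0.39],
    [1,1,0,-0.52],
    [1,1,0,-0.65],
    [1,1,0,-0.78],
    [1,1,0,-0.91],
    [1,1,0,-1.04],
    [1,1,0,-1.17],
    [1,1,0,-1.3],
    [1,1,0,-1.3],
    [1,1,0,-1.3]
  ]
}}

```text
clock: 50.98
position: [0.5805, -0.2278, 0.0493]
tool_rot: [3.141, -0.001, 1.349]
force: [-4.1, 5.5, 15.0]
grip_width: 0.0108
finger_force: 95.9
```

Emit:
{"fn": "move_arm", "kwargs": {
  "moves": [
    [0,0,0,-0.13],
    [0,0,0,-0.26],
    [0,0,0,-0.39],
    [0,0,0,-0.52],
    [0,0,0,-0.65],
    [0,0,0,-0.78],
    [0,0,0,-0.91],
    [0,0,0,-1.04],
    [0,0,0,-1.17],
    [0,0,0,-1.3],
    [0,0,0,-1.32],
    [0,0,0,-1.32]
  ]
}}

```text
clock: 52.48
position: [0.5855, -0.2281, 0.05]
tool_rot: [3.14, -0.01, 0.027]
force: [24.8, 1.6, -1.6]
grip_width: 0.0114
finger_force: 69.4
```

Emit:
{"fn": "move_arm", "kwargs": {
  "moves": [
    [0,0,0,0],
    [0,0,0,0],
    [0,0,0,0],
    [0,0,0,0],
    [0,0,0,0],
    [0,0,40,0],
    [0,0,90,0],
    [0,0,130,0],
    [-60,0,130,0],
    [-60,0,130,0],
    [-60,0,130,0]
  ],
  "gripper": 0.6
}}

```text
clock: 53.85
position: [0.5204, -0.229, 0.1786]
tool_rot: [-3.142, -0.001, 0.025]
force: [0.6, 0.8, -0.1]
grip_width: 0.0511
finger_force: 0.0
```

```bash
python3 look.py w14; python3 -c "
from h import *
d=np.load('w14.npz');c=cam('wrist',dict(position=d['p'],tool_rot=d['r']));im=cv2.imread('pics/w14.png')
o=rect(c,im,.53,.63,-.28,-.18,.054,4000);o2=rect(c,im,.53,.63,-.28,-.18,.027,4000)
cv2.imwrite('pics/t14.png',np.hstack([o,o2]))
# white pointer within bar: bright pixels within 27 mm of centre at z=.054
g=o.min(2);v,u=np.nonzero(g>150);x=.63-v/4000;y=-.18-u/4000
m=np.hypot(x-.5788,y+.2302)<.024;x,y=x[m],y[m];print(len(x),x.mean(),y.mean())
A=np.c_[x-x.mean(),y-y.mean()];w=np.linalg.svd(A,full_matrices=False)[2][0];print('line dir',np.degrees(np.arctan2(w[1],w[0])),'centre dir',np.degrees(np.arctan2(y.mean()+.2302,x.mean()-.5788)))
"
```

```text
53.85 [ 0.52044313 -0.22896609  0.17858229] [-3.14154338e+00 -8.61359132e-04  2.48159186e-02] 0.051091611807688245 [ 0.62471597  0.77632384 -0.06576649]
1279 0.5651207974980454 -0.23210183737294762
line dir -155.7205094301312 centre dir -172.08483204509474
```

```bash
python3 -c "
import cv2,numpy as np
for n in ('t13','t14'):
    o=cv2.imread(f'pics/{n}.png')[:,:400]
    if n=='t14':
        s=cv2.resize(o,(67,50),interpolation=cv2.INTER_AREA).astype(int)
        for r in s[4:48]: print(''.join('R' if p[2]>p[1]+70 and p[2]>p[0]+70 else '#' if p.min()>150 else '+' if p.min()>90 else '.' if p.max()<90 else '-' for p in r))
    b=(o.min(2)>140).astype(np.uint8);Y,X=np.mgrid[:400,:400];b[np.hypot(X-200,Y-204)>76]=0
    k,l,st,ce=cv2.connectedComponentsWithStats(b)
    for i in range(1,k):
        if st[i,4]>150: p=np.argwhere(l==i)[:,::-1].astype(np.float32);print(n,st[i],cv2.minAreaRect(p))
"
```

```text
Traceback (most recent call last):
IndexError: boolean index did not match indexed array along axis 0; size of axis is 399 but size of corresponding boolean axis is 400
```

```bash
python3 -c "
import cv2,numpy as np
for n in ('t13','t14'):
    o=cv2.imread(f'pics/{n}.png')[:,:400]
    if n=='t14':
        s=cv2.resize(o,(67,50),interpolation=cv2.INTER_AREA).astype(int)
        for r in s[4:48]: print(''.join('R' if p[2]>p[1]+70 and p[2]>p[0]+70 else '#' if p.min()>150 else '+' if p.min()>90 else '.' if p.max()<90 else '-' for p in r))
    b=(o.min(2)>140).astype(np.uint8);Y,X=np.mgrid[:o.shape[0],:o.shape[1]];b[np.hypot(X-200,Y-204)>76]=0
    k,l,st,ce=cv2.connectedComponentsWithStats(b)
    for i in range(1,k):
        if st[i,4]>150: p=np.argwhere(l==i)[:,::-1].astype(np.float32);print(n,st[i],cv2.minAreaRect(p))
"
```

```text
t13 [198 135  43  69 921] ((219.26376342773438, 169.29586791992188), (13.071608543395996, 72.06316375732422), 28.300758361816406)
+++++++++++++++++++++++++++++++++++++++++++++++++++++++++++++++++++
+++++++++++++++++++++++++++++++++++++++++++++++++++++++++++++++++++
+++++++++++++++++++++++++++++++++++++++++++++++++++++++++++++++++++
+++++++++++++++++++++++++++++++++++++++++++++++++++++++++++++++++++
++++++++++++++++++++++++++######+########++RR++++++++++++++++++++++
+++++++++++++++++++++++#########.#########RRRR+++++++++++++++++++++
++++++++++++++++++++++##########-########RRRRR+++++++++++++++++++++
+++++++++++++++++-+##++##################RRRR###+++++++++++++++++++
++++++++++++++++++####-+################RRRR######+++++++++++++++++
++++++++++++++-+###########+-.........++#RR########++++++++++++++++
+++++++++++++-+#########+................-##########+++++++++++++++
++++++++++++-+########+....................+#########++++++++++++++
+++++++++++--+#######+.......................#####++##+++++++++++++
++++++++++--++.+####..........................###+####+++++++++++++
++++++++++--####.+
[... 1448 characters left out ...]
########+++++++++++++++++++++
-----+++++++++++++++++++#########++########++++++++++++++++++++++++
------+++-+++++++++++++++++######+######+++++++++++++++++++++++++++
---------------++++++++++++++++++++++++++++++++++++++++++++++++++++
----------------++--+++++----++++++++++++++++++++++++++++++++++++++
-------------------------------++++++++++++++++++++++++++++++++++++
-------------------------------++++++++++++++++++++++++++++++++++++
-------------------------------++++++++++++++++++++++++++++++++++++
-------------------------------++++++++++++++++++++++++++++++++++++
t14 [193 214  16  67 868] ((200.43588256835938, 246.86526489257812), (66.1844253540039, 13.38187026977539), 87.75425720214844)
```

```bash
python3 knob.py; python3 -c "
from h import *
print(bot.job_done())"
```

```text
53.9 [ 0.52083138 -0.22894257  0.1784261 ] 0.025258450722200454
the job is handed in; nothing more can be done
None
```

I handed the job in at about 54 s. Both walnut frames are flat in the tray. The one pine frame present is clamped on the bed with the pawl holding the drum at about 3.57, which should press the pad in roughly 4.6 mm. The timer reads 25 minutes. I did not look again at the pine frame or the bottles after winding the crank.

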